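# Hold the shoe-care chest unlocked

### The job

Take the orange-handled key out of its wooden rest, push it fully home in the brass lock on top of the green shoe-care chest, working it past the sticky pins, and only then turn it a quarter turn clockwise (seen from above) to its stop. The lock springs back, so keep hold of the key: finish with the gripper still gripping it, fully home and fully turned, so the bolt stays drawn. Leave the other things on the shelf where they are.

Things in the scene. Friction and masses are not known exactly. Their poses are not given: they have to be found in the camera images.
- key_grip (a point): Centre of the orange handle of the loose steel key, which stands upright, blade down, in its rest. z up along the key, x along the width of handle and blade, y through their thickness. Handle 30 (x) by 10 (y) by 34 mm high; its centre is 27 mm above the underside of the round shoulder (21 mm across). The key weighs about 60 g and looks and fits the same after a half turn about z.
- key_tip (a point): Centre of the blade's rounded tip, the lowest point of the key, 57 mm below the handle's centre; same axes. The blade, 14 mm (x) by 5 mm (y), reaches 30 mm below the underside of the shoulder and tapers over its last 9 mm.
- key_rest: Fixed dark wooden block, 70 x 70 mm, 34 mm high, with an upright 15.5 x 6.5 mm slot through its middle that holds the key's blade; the key's shoulder rests on its top. Origin at the centre of its underside.
- keyway (a point): Centre of the keyhole mouth, level with the brass plug's face, 89 mm above the shelf. z up out of the hole, x along the slot's long side; turns with the plug. Slot 15.5 (x) by 6.5 mm (y), mouth bevelled 2 mm, 36 mm deep. Two sticky sprung pins stick 2.5 mm in from its narrow ends, 11 and 19 mm down; they yield to a push of about 5 to 10 N, easier with small turns to and fro.
- lock_plug (a joint): Turn of the brass plug in rad: 0 at rest, grows clockwise seen from above, stop at 1.5. A spring drives it back (about 0.03 Nm at rest, 0.1 Nm at the stop). The key has about 0.1 rad of play in the slot. With the key fully home its shoulder rests on the plug, the handle's centre 27 mm above the mouth.
- chest: Green shoe-care chest, fixed, 160 x 200 mm, 85 mm high, origin at the centre of its underside. The lock is in its top, 40 mm from the centre along -x, in a steel ring 58 mm across, 28 mm inside, 0.5 mm above the plug. Turning the plug draws a low steel bolt beside it 12 mm towards the lock, out of a small bridge 14 mm high.
- shoe_tree_a: Bystander, to be left alone: a red cedar shoe tree with a brass hook, 245 x 66 x 75 mm; origin at the centre of its underside.
- shoe_tree_b: Bystander, to be left alone: the other red cedar shoe tree, like the first; origin at the centre of its underside.
- door_wedge: Bystander, to be left alone: ribbed black rubber door wedge, 120 x 42 x 28 mm; origin at the centre of its underside.
- scraper_plate: Bystander, to be left alone: galvanised boot scraper plate, 160 x 100 x 44 mm; origin at the centre of its underside.
- polish_tin: Bystander, to be left alone: round polish tin with a red lid, 70 mm across, 26 mm high; origin at the centre of its underside.
- shoe_brush: Bystander, to be left alone: wooden shoe brush, 150 x 45 x 38 mm; origin at the centre of its underside.
Mind the look-alikes: they are no part of the job. There is more than one size of the part that bears key_grip; the job needs the smallest.

How it is judged (in metres and radians):
On the way, in this order (a step that is already met when the one before it is completed fails the run):
1. the key is fully home in the lock, before it has been turned (z of key_grip in the frame of keyway below 0.03 m and horizontal distance between key_grip and keyway below 0.006 m and angle between key_grip's own z axis and vertical below 0.15 rad and value of joint lock_plug below 0.35 rad), for 0.1 s.
2. the key, fully home and gripped, is turned to the stop and held there (z of key_grip in the frame of keyway below 0.03 m and horizontal distance between key_grip and keyway below 0.006 m and angle between key_grip's own z axis and vertical below 0.15 rad and value of joint lock_plug above 1.3 rad and contact force between the fingers and key above 1 N), for 0.3 s.
At the end, for the whole second after the job is handed in: The key is fully home (shoulder within 3 mm of the plug, key upright within 0.15 rad and within 6 mm of the lock's axis), the plug is turned more than 1.3 rad of its 1.5, and the fingers are gripping the key (more than 1 N) (all of step 2); the arm keeps its last pose, push and grip.
It fails at once if one of the other things on the shelf is moved by more than 30 mm (distance of any of shoe_tree_a, shoe_tree_b, door_wedge, scraper_plate, polish_tin, shoe_brush from where it was at the start of the episode above 0.03 m).
It also fails if it takes over 51 s, if anything falls off the work surface, if the arm or the gripper's body presses on something with over 40 N, if the wrist force passes 120 N, or if a joint passes its speed limit or range.

### The arm

A 7-joint arm with a two-finger parallel gripper is mounted at the origin on the work surface. World frame = base frame: x ahead of the robot, y to its left, z up, the work surface at z = 0. Lengths are in mm, angles in degrees, forces in N, time in s.
With the tool pointing down it reaches from about 400 to 875 mm from the base axis. Payload 6.5 kg.
Tool frame: the origin (TCP) lies between the finger pads; the fingertips stand 22 mm ahead of it and the grasp point (between the pads) lies 3 mm ahead of it (robot.tip_extent is the distance from the TCP to the fingertips, in mm); x points along the fingers, y is the direction in which the jaws open and shut, and the axes are right-handed (so a half turn about x gives the same grasp; the last joint's range is limited). The gripper opens to 85 mm and grips with 20 to 120 N. Pads are 22 mm wide; open, the fingers measure 114 mm over their backs; the gripper's body (76 mm by 85 mm) begins 54 mm behind the grasp point. The pads swing forward as they close: fully open they stand 13 mm farther back than shut.
Start: joints at [-73.98, 30.733, -0.252, 88.115, 0.149, 61.152, -4.079], TCP at [220.311, 611.517, 253.29] pointing down, gripper open.
Joint ranges: [-154.64, 154.64], [-21.42, 123.67], [-72.66, 72.17], [13.99, 137.28], [-74.86, 254.86], [10.95, 109.41], [-158.01, 158.01]. Speed limits (degrees/s): [136.94, 136.94, 180, 180, 180, 180, 180].

### API

Orientations are given as [roll, pitch, yaw] about the fixed x, y, z axes, in that order (R = Rz(yaw) Ry(pitch) Rx(roll)).
In Python, from rig import robot, read_camera, find_in, mark_of gives the robot as it stands. The module is installed in compiled form; this text tells all that it offers.
- The arm moves only by the tool carry_out, never from a script. Its argument "moves" is a list of rows, each a list of 6 numbers: the shift along the tool's x, y, z in m, then the turn, a rotation vector about the tool's x, y, z in rad. In form: [[tx, ty, tz, wx, wy, wz], ...]. A call has 1 to 20 rows; each row shifts and turns the commanded pose from where the row before left it, along the tool's axes as they then stand; what a row does not reach is not made up. A row lasts 1/12 s, in which the tool goes at most 41.7 mm and 7.16 degrees, less where a joint would pass 70% of its speed; a pose out of reach is approached as far as the arm can. A call with a gripper value outside its range is refused whole. "grip" is the opening, from -1 (shut) to 1 (fully open), so that 0 is half open, set as the call begins (left out, the last holds). The fingers move at their own pace and stop on an object; "newtons" is the grip in N (left out, the last holds). Time passes only in rows, so rows that do not move let the fingers close. It gives the time, the measured TCP pose, the force and the opening at its end, in the units of the state.
- robot.get_obs(): the state, without advancing time (a new reading comes with each control period).
- read_camera(name): name is "side" or "top"; returns a dict with "frame" (400x640x3 uint8, blue, green, red), "K" (3x3 intrinsics, pixels), "view" (4x4, takes a point from world to camera coordinates). Camera axes: x right, y down, z forward; pixel columns grow to the right and rows downward; lengths in mm; the calibration is good to about 2 mm. A picture is of the moment at which its call begins. There is no depth.
- robot.close_job(): hands the job in, once; it reports no verdict.
Trained networks look in a picture, given as the dict that the camera call returned (one of the last four; its "shot" number tells which), for a name from the list of things; names that differ only in an ending like _2 or _b are one class to them, and where a whole thing is asked for, a point or a joint stands for the part that bears it (a point fixed in the world has none). Each returns a list of dicts, best first, with "p" (0 to 1); they miss things now and then, are a little off and sometimes report something else, mostly with a low value. They report only what shows in the picture. A call takes as long as a camera call. They do not tell look-alikes from the thing itself.
- find_in(name, picture): "uv" ([column, row] in pixels, amid what is visible of it).
- mark_of(name, picture): "uv" ([column, row] in pixels: a listed point, or the origin of a listed thing).
The state is a dict: "time_s": time; "joint_pos": joint angles; "joint_velocities": joint speeds; "joint_torque": joint torques, N m; "tcp_pos": TCP position; "tool_rot": TCP orientation; "force": force on the tool from outside, world axes, zero at the start; "ft_torque": the same for the moment, N m; "width": finger opening in mm.
Only numpy, scipy, OpenCV 4.12 (cv2) and the standard library are available. Lean on these libraries where they do the work, as an engineer would, in place of code of your own. Each camera call takes 0.05 s, during which the arm holds its last target.

## Working session

There is one attempt and no reset: what is moved stays moved. The work goes in short steps, Python scripts to look and compute and a tool call to move; the robot and the scene stay as the last step left them, time stands still between calls to the robot, and variables do not carry over. Pictures are saved under pics/ and viewed, and the job is handed in when it is done.

Besides the shell and the picture viewer there is one more tool, called after "Emit:" by a JSON object that holds its "api" and its "payload". carry_out: Moves the arm, as the interface text tells. Its arguments: {"type":"object","properties":{"moves":{"type":"array"},"grip":{"type":"number"},"newtons":{"type":"number"}},"required":["moves"]}

```bash
mkdir -p pics
python3 - <<'E'
from rig import robot, read_camera, find_in, mark_of
import cv2, json, numpy as np
print(robot.get_obs())
for n in ["side","top"]:
    p=read_camera(n); cv2.imwrite(f"pics/{n}0.png",p["frame"]); print(n,p["K"].tolist(),p["view"].tolist(),p["shot"])
    np.savez(f"{n}cal.npz",K=p["K"],view=p["view"])
    for t in ["key_grip","key_tip","key_rest","keyway","chest"]:
        print(t,[(np.round(d["uv"],1).tolist(),round(d["p"],2)) for d in mark_of(t,p)][:6])
E
```

```text
{'time_s': 0.0, 'joint_pos': array([-73.97851044,  30.77908466,  -0.25531704,  88.17177887,
         0.14941861,  61.15202091,  -4.0803039 ]), 'joint_velocities': array([ 0.07900792, -0.00245618, -0.04423515, -0.03575975,  0.05753157,
       -0.09285234, -0.14335713]), 'joint_torque': array([ 3.44693080e-04, -5.83407390e+01,  1.04876686e+00, -2.59096295e+01,
        1.23114730e-02,  9.54575837e-03, -2.17126882e-05]), 'tcp_pos': array([220.1357901 , 610.94258718, 252.38758818]), 'tool_rot': array([ -85.8671558 ,   89.89744802, -105.6772673 ]), 'force': array([0.12725084, 0.33054717, 0.59907523]), 'ft_torque': array([ 0.03929858,  0.02311311, -0.0292792 ]), 'width': 85.12078919847514}
side [[420.0963330923229, 0.0, 325.8153845862029], [0.0, 420.0963330923229, 191.26437380609286], [0.0, 0.0, 1.0]] [[-0.9955526966647275, -0.09390562725114936, 0.007520726969985151, 583.2112404128608], [-0.07280900884801553, 0.7163155967625824, -0.6939674445283692, 110.78621565302088], [0.059780234142720365, -0.6914287374742489, -0.7199670996653996, 1154.475326373943], [0.0, 0.0, 0.0, 1.0]] 1
key_grip [([3
[... 154 characters left out ...]
rest [([345.1, 273.2], 0.82)]
keyway [([360.0, 159.2], 0.39)]
chest [([347.1, 181.4], 0.79)]
top [[390.595950970424, 0.0, 318.84012051356603], [0.0, 390.595950970424, 197.2594013020177], [0.0, 0.0, 1.0]] [[0.008816702918938858, -0.9999498436340463, -0.0047514172502134844, -19.204022107256495], [-0.9794315520783149, -0.007677711132461147, -0.20163057195085685, 599.0506262916485], [0.2015839788849857, 0.006431404824214714, -0.9794501194491146, 1314.3937657741517], [0.0, 0.0, 0.0, 1.0]] 2
key_grip [([269.8, 188.2], 0.63), ([259.3, 216.6], 0.57), ([252.4, 246.6], 0.4)]
key_tip [([273.5, 196.0], 0.66)]
key_rest [([259.2, 216.1], 0.94)]
keyway [([354.3, 226.0], 0.4)]
chest [([354.3, 218.8], 0.63)]
```

Run:
```python
import cv2
a=cv2.imread("pics/side0.png");b=cv2.imread("pics/top0.png")
cv2.imwrite("pics/c1.png",cv2.resize(a[215:315,270:420],None,fx=5,fy=5,interpolation=cv2.INTER_CUBIC))
cv2.imwrite("pics/c2.png",cv2.resize(b[165:275,225:385],None,fx=5,fy=5,interpolation=cv2.INTER_CUBIC))
cv2.imwrite("pics/c3.png",cv2.resize(a[120:220,290:420],None,fx=5,fy=5,interpolation=cv2.INTER_CUBIC))
```

```text
(no output)
```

View pics/side0.png

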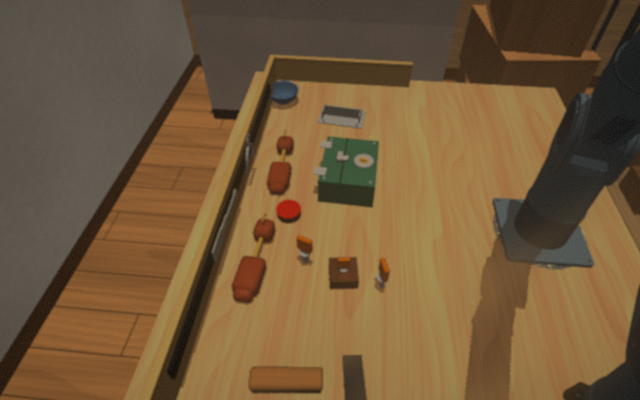

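View pics/top0.png

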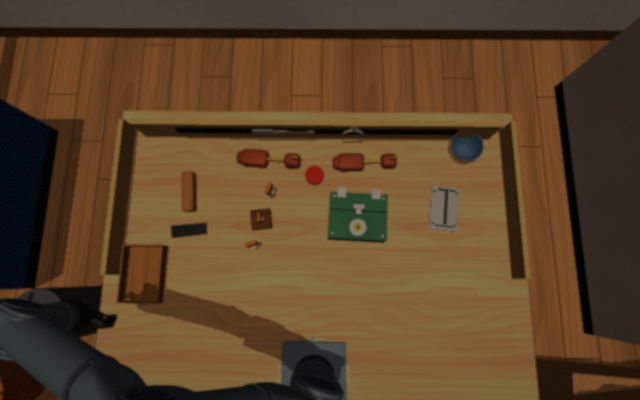

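View pics/c1.png

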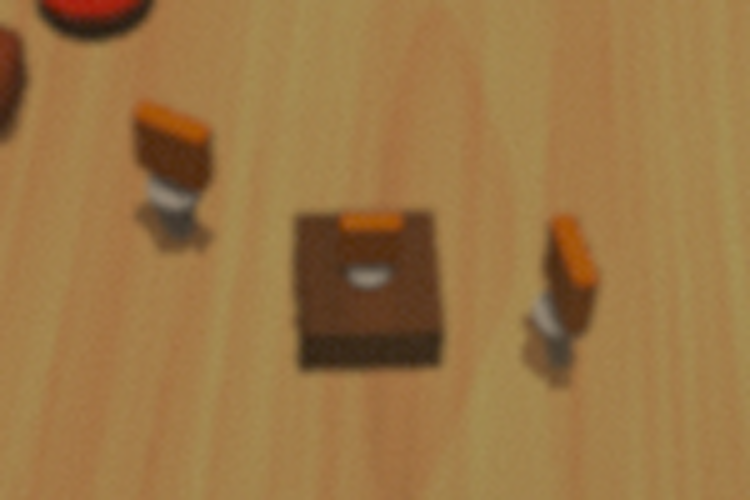

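View pics/c2.png

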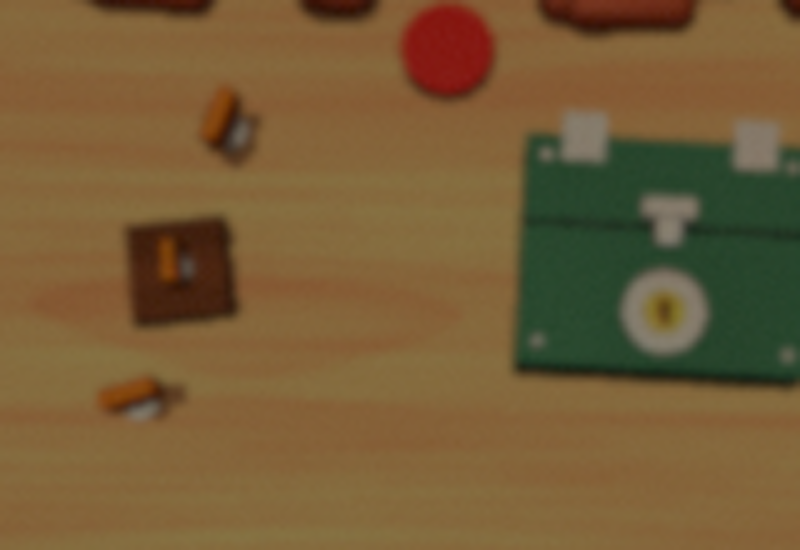

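View pics/c3.png

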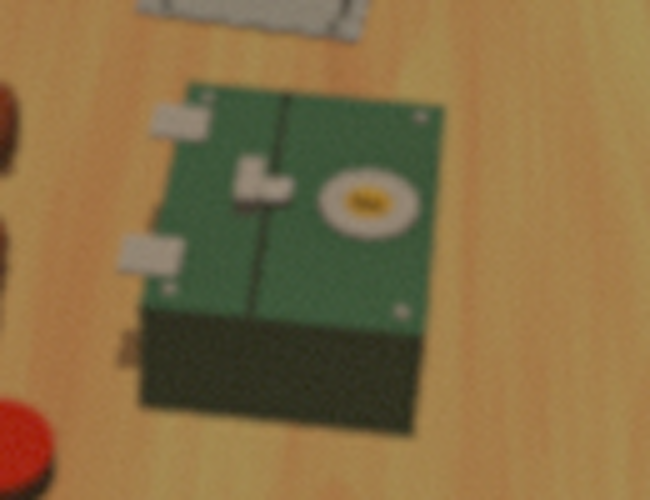

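The candidates for the orange key, by side-view pixel, are (303,243), (341,259) and (383,269). Only (341,259) stands in the wooden rest, and it also has the smallest handle (crop c1), so that's the key. Next I'll localise it.

```bash
cat > h.py <<'E'
import numpy as np, cv2
from scipy.optimize import least_squares
cal={n:(lambda d:(d["K"],d["view"]))(np.load(f"{n}cal.npz")) for n in ["side","top"]}
def proj(n,P):
    K,V=cal[n]; P=np.atleast_2d(P); c=P@V[:3,:3].T+V[:3,3]; q=c@K.T; return q[:,:2]/q[:,2:]
def plane(n,uv,z):
    K,V=cal[n]; R,t=V[:3,:3],V[:3,3]; o=-R.T@t; d=R.T@np.linalg.solve(K,[uv[0],uv[1],1]); return o+d*(z-o[2])/d[2]
def tri(us,ut):
    f=lambda P:np.r_[proj("side",P)[0]-us,proj("top",P)[0]-ut]
    r=least_squares(f,[600,0,50]); return r.x,r.fun
E
python3 - <<'E'
from h import *
from rig import read_camera, mark_of
near={"key_grip":{"side":(341.5,258.8),"top":(259,216)},"key_tip":{"side":(341,276),"top":(262,219)},"key_rest":{"side":(345,273),"top":(259,216)},"keyway":{"side":(362,160),"top":(357,226)},"chest":{"side":(347,181),"top":(354,219)}}
z={"key_grip":61,"key_tip":4,"key_rest":0,"keyway":89,"chest":0}
acc={}
ims={"side":[],"top":[]}
for i in range(4):
  for n in ["side","top"]:
    p=read_camera(n); ims[n].append(p["frame"].astype(float))
    for t in near:
      for d in mark_of(t,p):
        if np.linalg.norm(np.array(d["uv"])-near[t][n])<12: acc.setdefault((t,n),[]).append(d["uv"]); break
for n in ims: cv2.imwrite(f"pics/{n}avg.png",np.mean(ims[n],0).astype(np.uint8))
for t in near:
  m={}
  for n in ["side","top"]:
    a=acc.get((t,n))
    if a: m[n]=np.median(a,0); print(t,n,len(a),np.round(m[n],1),np.round(np.std(a,0),2),"plane",np.round(plane(n,m[n],z[t]),1))
  if len(m)==2: print("  tri",np.round(tri(m["side"],m["top"])[0],1),np.round(tri(m["side"],m["top"])[1],1))
E
python3 - <<'E'
import cv2
a=cv2.imread("pics/sideavg.png");b=cv2.imread("pics/topavg.png")
def c(im,x0,y0,w,h,f):return cv2.resize(im[y0:y0+h,x0:x0+w],None,fx=f,fy=f,interpolation=cv2.INTER_CUBIC)*1
import numpy as np
def br(x): return np.clip(x.astype(float)*1.6,0,255).astype('uint8')
cv2.imwrite("pics/d1.png",br(np.hstack([c(a,322,245,40,48,10),c(b,241,196,40,48,10)])))
cv2.imwrite("pics/d2.png",br(np.hstack([c(a,342,140,40,48,10),c(b,338,202,40,48,10)])))
E
```

```text
key_grip side 4 [341.4 260.5] [1.51 0.47] plane [530.8 190.7  61. ]
key_grip top 4 [260.8 215.4] [1.32 0.67] plane [533.  187.8  61. ]
  tri [531.6 188.5  58.1] [-0.3 -0.1 -0.1  0.5]
key_tip side 3 [343.  273.8] [0.79 1.47] plane [524.7 190.8   4. ]
key_tip top 1 [259.8 214.6] [0. 0.] plane [544.8 200.5   4. ]
  tri [530.2 199.6  19.6] [-2.2 -0.6 -0.6  3.3]
key_rest side 3 [343.3 274. ] [0.61 1.74] plane [523.9 188.7   0. ]
key_rest top 4 [259.6 219.2] [1.88 0.18] plane [528.3 201.2   0. ]
  tri [524.5 198.8  15.9] [-0.3 -0.1 -0.1  0.4]
keyway side 4 [362.4 159.4] [1.02 1.61] plane [ 493.7 -147.4   89. ]
keyway top 4 [355.4 226. ] [0.68 0.89] plane [ 494.6 -139.4   89. ]
  tri [ 493.8 -138.7   96.7] [ 0.   0.   0.  -0.1]
chest side 4 [347.  179.2] [0.79 1.5 ] plane [ 534.9 -151.9   -0. ]
chest top 4 [354.4 216.5] [1.15 1.4 ] plane [ 541.2 -144.     0. ]
  tri [ 536.8 -142.7    9.6] [-0.7 -0.2 -0.1  0.8]
```

View pics/d1.png

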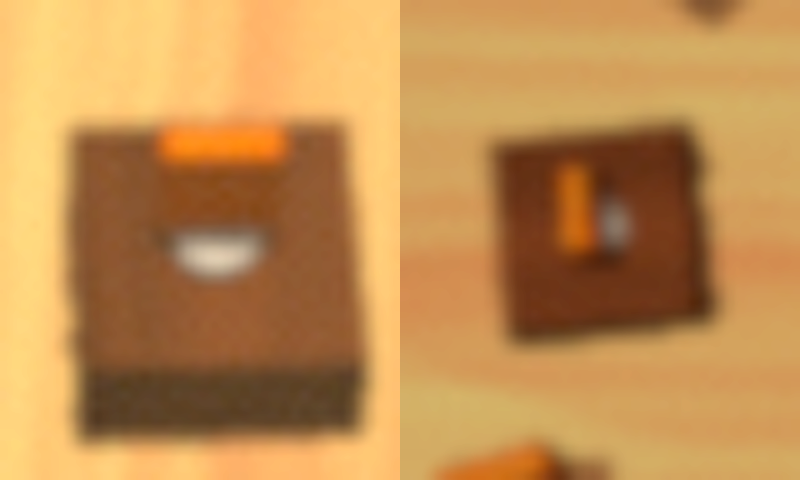

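View pics/d2.png

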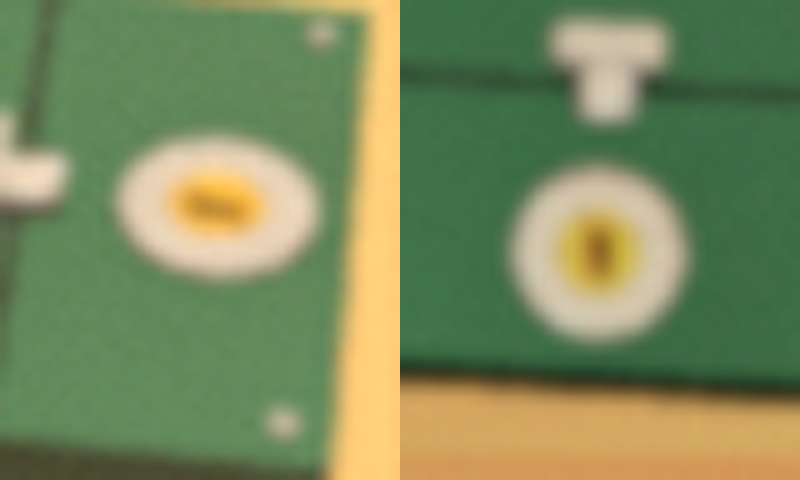

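```bash
cat > seg.py <<'E'
from h import *
def feats(a,b):
    out={}
    for n,im,ro,rk,rr in [("side",a,(330,140,55,45),(335,250,20,22),(322,250,45,48)),("top",b,(342,212,32,32),(250,205,16,25),(244,202,32,36))]:
        def big(m):
            k,l,s,c=cv2.connectedComponentsWithStats(m.astype(np.uint8)); j=1+np.argmax(s[1:,4]); return l==j,c[j],s[j]
        S=6
        def crop(r): 
            x,y,w,h=r; return cv2.resize(im[y:y+h,x:x+w],None,fx=S,fy=S,interpolation=cv2.INTER_CUBIC)
        def un(c,r): return (c[0]+.5)/S-.5+r[0],(c[1]+.5)/S-.5+r[1]
        c=crop(ro).astype(float)
        m=(c[...,2]>c[...,1]*0.98)&(c[...,2]>70)   # non-green
        k,l,s,cc=cv2.connectedComponentsWithStats(m.astype(np.uint8))
        ctr=[x for x in range(1,k) if l[int(c.shape[0]/2),int(c.shape[1]*(.58 if n=="side" else .5))]==x]
        if ctr:
            mm=(l==ctr[0]).astype(np.uint8); cn=max(cv2.findContours(mm,0,2)[0],key=cv2.contourArea)
            e=cv2.fitEllipse(cv2.convexHull(cn)); uv=un(e[0],ro); out["ring",n]=uv; print(n,"ring",np.round(uv,2),np.round(np.array(e[1])/S,2),round(e[2],1),"->",np.round(plane(n,uv,89.5),1))
        c=crop(rk).astype(float); m=(c[...,2]>c[...,0]*3.2)&(c[...,2]>(130 if n=="side" else 100))
        cv2.imwrite(f"pics/m_{n}.png",np.hstack([c,np.repeat(m[...,None]*255.,3,2)]))
        mm,cc,s=big(m); rct=cv2.minAreaRect(max(cv2.findContours(mm.astype(np.uint8),0,2)[0],key=cv2.contourArea))
        uv=un(rct[0],rk);out["key",n]=uv
        print(n,"keytop",np.round(uv,2),np.array(rct[1])/S,rct[2],"->",np.round(plane(n,uv,78),1))
        box=[un(q,rk) for q in cv2.boxPoints(rct)]; print("  box",[np.round(plane(n,q,78)[:2],1).tolist() for q in box])
    return out
if __name__=="__main__":
    o=feats(cv2.imread("pics/sideavg.png"),cv2.imread("pics/topavg.png"))
    for t in ["ring","key"]:
        if (t,"side") in o and (t,"top") in o: print(t,[np.round(x,2) for x in tri(np.array(o[t,"side"]),np.array(o[t,"top"]))])
E
python3 seg.py
python3 - <<'E'
import cv2
cv2.imwrite("pics/mm.png",cv2.resize(cv2.imread("pics/m_side.png"),None,fx=2,fy=2)); cv2.imwrite("pics/mt.png",cv2.resize(cv2.imread("pics/m_top.png"),None,fx=2,fy=2))
E
```

```text
side ring [363.34 160.38] [14.15 20.23] 94.1 -> [ 490.7 -143.1   89.5]
side keytop [343.86 258.67] [ 3.47001266 12.18074417] 88.36341857910156 -> [525.  196.8  78. ]
  box [[539.7, 193.8], [511.0, 190.0], [510.3, 199.8], [538.8, 203.6]]
top ring [357.51 226.72] [16.76 16.9 ] 129.7 -> [ 492.3 -146.5   89.5]
top keytop [258.17 216.42] [7.66666667 3.16666667] 90.0 -> [526.7 194.1  78. ]
  box [[540.0, 200.1], [540.1, 189.1], [513.4, 188.1], [513.3, 199.0]]
ring [array([ 491.45, -146.51,   86.76]), array([-0.3 , -0.09, -0.06,  0.36])]
key [array([525.65, 194.72,  75.2 ]), array([-0.28, -0.08, -0.07,  0.42])][ WARN:0@0.576] global loadsave.cpp:1063 imwrite_ Unsupported depth image for selected encoder is fallbacked to CV_8U.
```

View pics/mm.png

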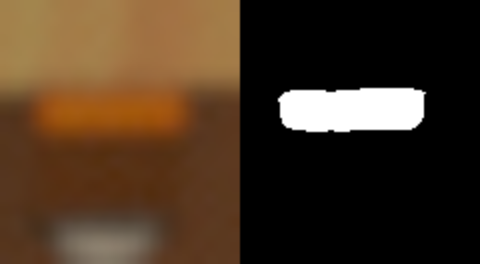

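View pics/mt.png

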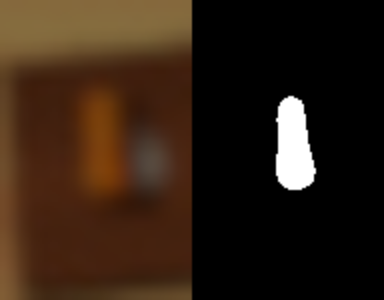

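```bash
python3 - <<'E'
from h import *
a=cv2.imread("pics/sideavg.png").astype(float);b=cv2.imread("pics/topavg.png").astype(float)
def up(im,r,S=6): x,y,w,h=r; return cv2.resize(im[y:y+h,x:x+w],None,fx=S,fy=S,interpolation=cv2.INTER_CUBIC)
S=6
def edges(n,im,r,mask,z,tag):
    c=up(im,r); m=mask(c).astype(np.uint8); m=cv2.morphologyEx(m,cv2.MORPH_CLOSE,np.ones((40,40)))
    k,l,s,cc=cv2.connectedComponentsWithStats(m); j=1+np.argmax(s[1:,4]); m=(l==j)
    cv2.imwrite(f"pics/e_{tag}_{n}.png",np.hstack([c,np.repeat(m[...,None]*255.,3,2)]).clip(0,255).astype(np.uint8))
    ys,xs=np.where(m); 
    x0,x1=np.percentile(xs,[1,99]);y0,y1=np.percentile(ys,[1,99])
    def fit(P,name):
        P=np.array(P,float)
        W=np.array([plane(n,((p[0]+.5)/S-.5+r[0],(p[1]+.5)/S-.5+r[1]),z)[:2] for p in P])
        for _ in range(3):
            vx,vy,px,py=cv2.fitLine(W.astype(np.float32),cv2.DIST_HUBER,0,.01,.01).ravel()
            d=abs((W-[px,py])@[-vy,vx]); W=W[d<max(1,2*np.median(d))] 
        an=np.degrees(np.arctan2(vy,vx)); an=(an+45)%90-45
        print(tag,n,name,"yaw%%90 %.1f"%an,len(W),"mid",np.round(W.mean(0),1))
    ysr=range(int(y0+.12*(y1-y0)),int(y1-.25*(y1-y0))); xsr=range(int(x0+.12*(x1-x0)),int(x1-.12*(x1-x0)))
    fit([(np.where(m[y])[0].min(),y) for y in ysr],"left"); fit([(np.where(m[y])[0].max(),y) for y in ysr],"right")
    fit([(x,np.where(m[:,x])[0].min()) for x in xsr],"upper"); fit([(x,np.where(m[:,x])[0].max()) for x in xsr],"lower")
g=lambda t:(lambda c:(c[...,1]>1.15*c[...,2])&(c[...,1]>t))
edges("top",b,(320,180,75,70),g(40),85,"chest")
edges("side",a,(310,130,80,80),g(65),85,"chest")
edges("top",b,(243,202,38,38),lambda c:(c[...,2]<75)|((c[...,2]>3*c[...,0])),34,"rest")
edges("side",a,(324,250,40,40),lambda c:(c[...,2]<100)&(c[...,2]>55)|(c[...,2]>3*c[...,0]),34,"rest")
E
python3 - <<'E'
import cv2,numpy as np
L=[cv2.resize(cv2.imread(f"pics/e_{t}_{n}.png"),(400,260)) for t in("chest","rest") for n in("top","side")]
cv2.imwrite("pics/e.png",np.vstack([np.hstack(L[:2]),np.hstack(L[2:])]))
E
```

```text
chest top left yaw%90 -2.8 172 mid [537.2 -51.4]
chest top right yaw%90 -3.1 172 mid [ 538.8 -245.7]
chest top upper yaw%90 -2.6 141 mid [ 608.1 -152.5]
chest top lower yaw%90 -2.4 256 mid [ 450.1 -146.4]
chest side left yaw%90 -3.9 105 mid [ 606.7 -151.1]
chest side right yaw%90 -2.5 173 mid [ 453.2 -159.2]
chest side upper yaw%90 -2.5 212 mid [ 533.3 -241.4]
chest side lower yaw%90 -2.8 236 mid [526.1 -45.9]
rest top left yaw%90 2.5 65 mid [530.6 227.7]
rest top right yaw%90 6.2 74 mid [528.8 156. ]
rest top upper yaw%90 6.2 90 mid [558.3 193.3]
rest top lower yaw%90 7.0 91 mid [489.2 190.3]
rest side left yaw%90 5.8 119 mid [558.3 206.2]
rest side right yaw%90 7.3 116 mid [492.4 198.9]
rest side upper yaw%90 12.9 79 mid [532.  163.1]
rest side lower yaw%90 5.6 127 mid [521.5 253. ]
```

View pics/e.png

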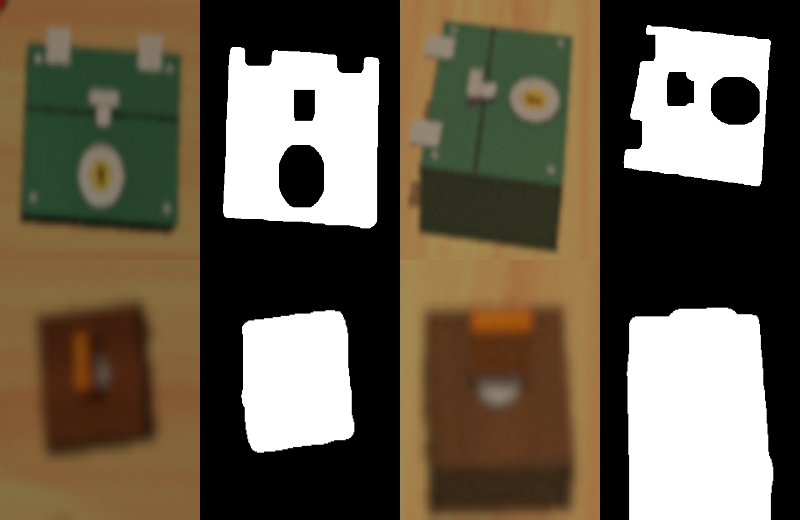

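```bash
cat > st.py <<'E'
from h import *
from scipy.spatial.transform import Rotation as R
def st(o,ty=None,target=None):
    M=R.from_euler("xyz",o["tool_rot"],degrees=True)
    m=M.as_matrix(); print("t",round(o["time_s"],2),"tcp",np.round(o["tcp_pos"],2),"W",round(o["width"],1),"F",np.round(o["force"],1),"T",np.round(o["ft_torque"],2),"j",np.round(o["joint_pos"],1))
    print(" tool x",np.round(m[:,0],3),"y",np.round(m[:,1],3),"z",np.round(m[:,2],3), "y-yaw %.2f"%np.degrees(np.arctan2(m[1,1],m[0,1])))
    if target is not None:
        # target yaw of tool y (deg), tool x down
        a=np.radians(ty); y=np.array([np.cos(a),np.sin(a),0]); x=np.array([0,0,-1.]); T=np.c_[x,y,np.cross(x,y)]
        print(" shift tool axes mm",np.round(m.T@(np.array(target)-o["tcp_pos"]),1)," rotvec tool",np.round(R.from_matrix(m.T@T).as_rotvec(),4))
E
python3 - <<'E'
from st import *
from rig import robot
o=robot.get_obs()
for ty in (96.3,-83.7): st(o,ty,[525.8,195,150])
E
```

```text
t 3.0 tcp [220.31 611.51 253.28] W 85.1 F [0.1 0.1 0.7] T [-0.05 -0.01  0.01] j [-74.   30.7  -0.3  88.1   0.1  61.2  -4.1]
 tool x [ 0. -0. -1.] y [ 0.339  0.941 -0.   ] z [ 0.941 -0.339  0.   ] y-yaw 70.19
 shift tool axes mm [ 103.3 -288.3  428.6]  rotvec tool [-0.4557  0.      0.    ]
t 3.0 tcp [220.31 611.51 253.28] W 85.1 F [0.1 0.1 0.7] T [-0.05 -0.01  0.01] j [-74.   30.7  -0.3  88.1   0.1  61.2  -4.1]
 tool x [ 0. -0. -1.] y [ 0.339  0.941 -0.   ] z [ 0.941 -0.339  0.   ] y-yaw 70.19
 shift tool axes mm [ 103.3 -288.3  428.6]  rotvec tool [ 2.6859e+00  0.0000e+00 -1.0000e-04]
```

Emit:
{"api": "carry_out", "payload": {"moves": [[0,-0.0206,0.0306,0,0,0],[0,-0.0206,0.0306,0,0,0],[0,-0.0206,0.0306,0,0,0],[0,-0.0206,0.0306,0,0,0],[0,-0.0206,0.0306,0,0,0],[0,-0.0206,0.0306,0,0,0],[0,-0.0206,0.0306,0,0,0],[0,-0.0206,0.0306,0,0,0],[0,-0.0206,0.0306,0,0,0],[0,-0.0206,0.0306,0,0,0],[0,-0.0206,0.0306,0,0,0],[0,-0.0206,0.0306,0,0,0],[0,-0.0206,0.0306,0,0,0],[0,-0.0206,0.0306,0,0,0],[0.025,0,0,-0.114,0,0],[0.025,0,0,-0.114,0,0],[0.025,0,0,-0.114,0,0],[0.025,0,0,-0.114,0,0],[0,0,0,0,0,0]], "grip": 1, "newtons": 60}}

```text
time_s: 4.58
tcp_pos: [522.7, 193.7, 149.1]
tool_rot: [-164.9, 89.6, -158.4]
force: [-1.6, -0.1, -0.6]
width: 85.3
```

Run:
```python
from st import *
from rig import robot, read_camera
o=robot.get_obs(); st(o,96.3,[525.8,195,69])
for n in ("side","top"): cv2.imwrite(f"pics/{n}1.png",read_camera(n)["frame"])
```

```text
t 4.58 tcp [522.7  193.73 149.09] W 85.3 F [-1.6 -0.1 -0.6] T [ 0.01  0.07 -0.02] j [-26.3  29.8   1.8 106.7  -1.3  43.9  72.7]
 tool x [-0.007 -0.003 -1.   ] y [-0.114  0.993 -0.002] z [ 0.993  0.114 -0.007] y-yaw 96.54
 shift tool axes mm [80.1  1.1  3.8]  rotvec tool [ 0.0042 -0.0075  0.002 ]
```

View pics/side1.png

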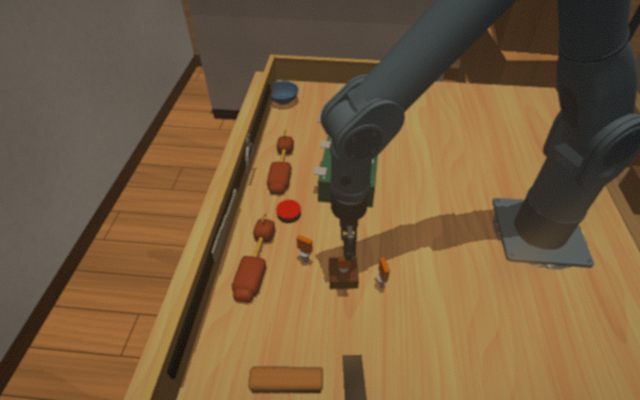

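View pics/top1.png

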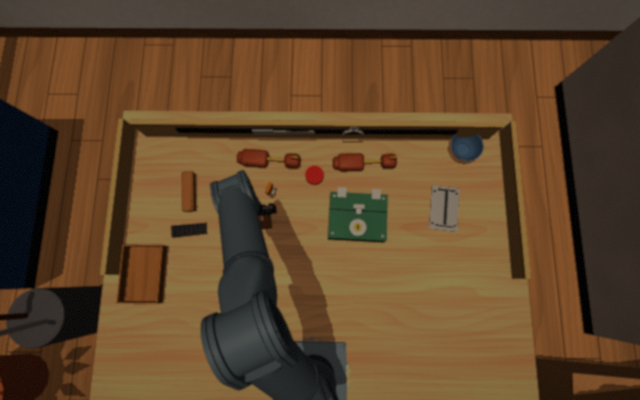

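Emit:
{"api": "carry_out", "payload": {"moves": [[0.02,0,0,0,0,0],[0.02,0,0,0,0,0],[0.02,0,0,0,0,0],[0.014,0,0,0,0,0],[0.01,0,0,0,0,0],[0,0,0,0,0,0],[0,0,0,0,0,0],[0,0,0,0,0,0]]}}

```text
time_s: 5.35
tcp_pos: [526.7, 195.5, 70.8]
tool_rot: [14.3, 89.9, 20.6]
force: [-0.1, -0.1, 0.2]
width: 85.1
```

Run:
```python
from st import *
from rig import robot, read_camera
o=robot.get_obs(); st(o,96.3,[525.8,195,69])
f=read_camera("side")["frame"]; cv2.imwrite("pics/side2.png",cv2.resize(f[210:310,290:410],None,fx=6,fy=6,interpolation=cv2.INTER_CUBIC))
```

```text
t 5.35 tcp [526.74 195.46  70.8 ] W 85.1 F [-0.1 -0.1  0.2] T [ 0.01 -0.03  0.02] j [-26.1  37.2   1.5 108.1  -1.6  34.6  72.7]
 tool x [ 0.002  0.001 -1.   ] y [-0.109  0.994  0.001] z [0.994 0.109 0.002] y-yaw 96.27
 shift tool axes mm [ 1.8 -0.4 -1. ]  rotvec tool [-0.0006  0.0024 -0.0006]
```

View pics/side2.png

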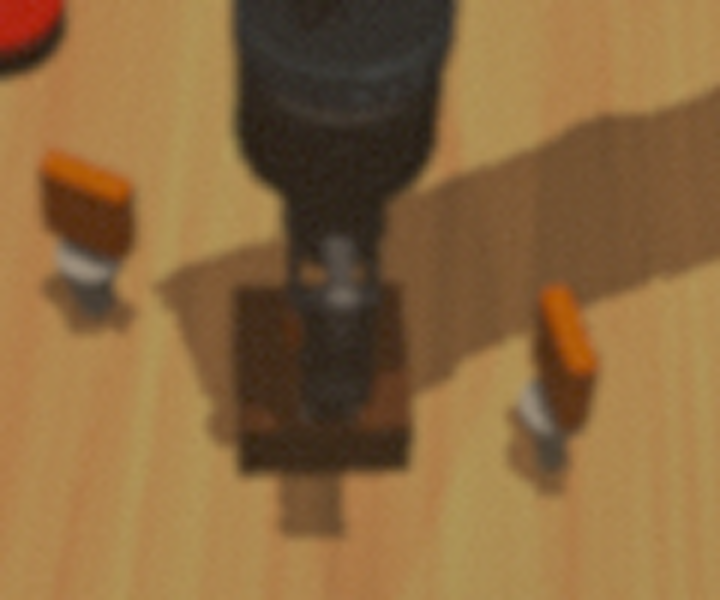

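Emit:
{"api": "carry_out", "payload": {"moves": [[0,0,0,0,0,0],[0,0,0,0,0,0],[0,0,0,0,0,0],[0,0,0,0,0,0],[0,0,0,0,0,0],[0,0,0,0,0,0],[0,0,0,0,0,0],[0,0,0,0,0,0],[0,0,0,0,0,0],[0,0,0,0,0,0]], "grip": -1, "newtons": 70}}

```text
time_s: 6.23
tcp_pos: [525.7, 195.3, 69.4]
tool_rot: [61.7, 90.0, 68.1]
force: [-0.7, 0.9, 2.7]
width: 9.3
```

Run:
```python
from st import *
from rig import robot
st(robot.get_obs())
```

```text
t 6.23 tcp [525.65 195.3   69.4 ] W 9.3 F [-0.7  0.9  2.7] T [ 0.23  0.13 -0.  ] j [-26.1  37.3   1.5 108.2  -1.6  34.6  72.7]
 tool x [ 0.  0. -1.] y [-0.11   0.994  0.   ] z [0.994 0.11  0.   ] y-yaw 96.33
```

Emit:
{"api": "carry_out", "payload": {"moves": [[-0.006,0,0,0,0,0],[-0.008,0,0,0,0,0],[-0.012,0,0,0,0,0],[-0.016,0,0,0,0,0],[-0.02,0,0,0,0,0],[-0.024,0,0,0,0,0],[-0.024,0,0,0,0,0],[0,0,0,0,0,0],[0,0,0,0,0,0],[0,0,0,0,0,0]]}}

```text
time_s: 7.07
tcp_pos: [525.4, 194.5, 179.5]
tool_rot: [-101.4, 90.0, -95.1]
force: [-0.2, -0.7, -2.0]
width: 9.1
```

Run:
```python
from st import *
from rig import robot, read_camera
o=robot.get_obs(); st(o,87.3,[525.7-34.3,195-340.7,180])
f=read_camera("side")["frame"]; cv2.imwrite("pics/side3.png",cv2.resize(f[170:310,290:410],None,fx=4,fy=4,interpolation=cv2.INTER_CUBIC))
```

```text
t 7.07 tcp [525.37 194.5  179.55] W 9.1 F [-0.2 -0.7 -2. ] T [0.01 0.02 0.04] j [-26.5  27.3   2.1 105.7  -1.3  47.1  72.5]
 tool x [-0. -0. -1.] y [-0.11   0.994 -0.   ] z [ 0.994  0.11  -0.   ] y-yaw 96.30
 shift tool axes mm [-3.000e-01 -3.344e+02 -7.110e+01]  rotvec tool [ 0.157  -0.      0.0004]
```

View pics/side3.png

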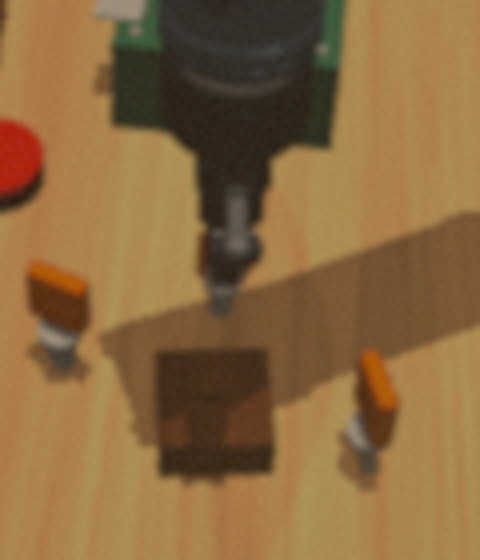

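Emit:
{"api": "carry_out", "payload": {"moves": [[0,-0.0335,-0.0072,0,0,0],[0,-0.0335,-0.0072,0,0,0],[0,-0.0335,-0.0072,0,0,0],[0,-0.0335,-0.0072,0,0,0],[0,-0.0335,-0.0072,0,0,0],[0,-0.0335,-0.0072,0,0,0],[0,-0.0335,-0.0072,0,0,0],[0,-0.0335,-0.0072,0,0,0],[0,-0.0335,-0.0071,0,0,0],[0,-0.0334,-0.0071,0,0,0],[0,0,0,0.0785,0,0],[0,0,0,0.0785,0,0],[0,0,0,0,0,0],[0,0,0,0,0,0],[0,0,0,0,0,0]]}}

```text
time_s: 8.37
tcp_pos: [490.8, -145.2, 178.8]
tool_rot: [170.5, 89.9, 168.0]
force: [0.2, 1.7, -0.9]
width: 8.9
```

Run:
```python
from st import *
from rig import robot, read_camera
o=robot.get_obs(); st(o,87.3,[491.4,-145.7,155])
f=read_camera("side")["frame"]; cv2.imwrite("pics/side4.png",cv2.resize(f[80:210,310:430],None,fx=5,fy=4.6,interpolation=cv2.INTER_CUBIC))
f=read_camera("top")["frame"]; cv2.imwrite("pics/top4.png",cv2.resize(f[160:260,300:420],None,fx=5,fy=5,interpolation=cv2.INTER_CUBIC))
```

```text
t 8.37 tcp [ 490.77 -145.2   178.78] W 8.9 F [ 0.2  1.7 -0.9] T [ 0.01  0.01 -0.03] j [  4.6  23.3   8.4 112.9  -4.8  44.1 103.4]
 tool x [-0.001  0.    -1.   ] y [0.044 0.999 0.   ] z [ 0.999 -0.044 -0.001] y-yaw 87.50
 shift tool axes mm [23.8 -0.5  0.7]  rotvec tool [ 0.0035 -0.0012 -0.0002]
```

View pics/side4.png

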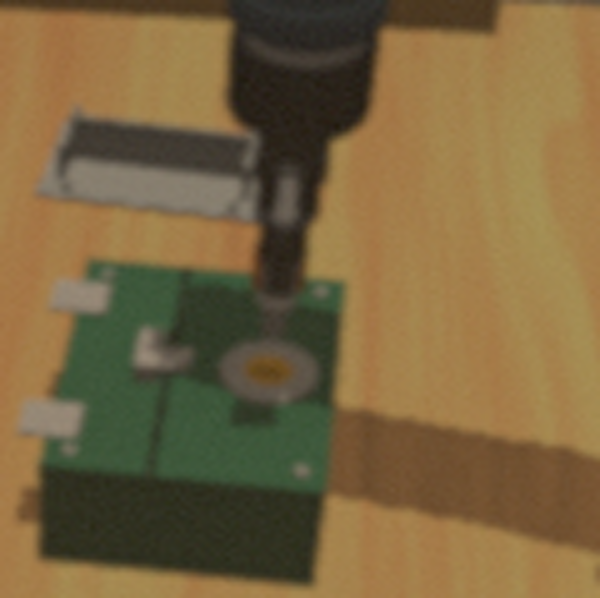

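View pics/top4.png

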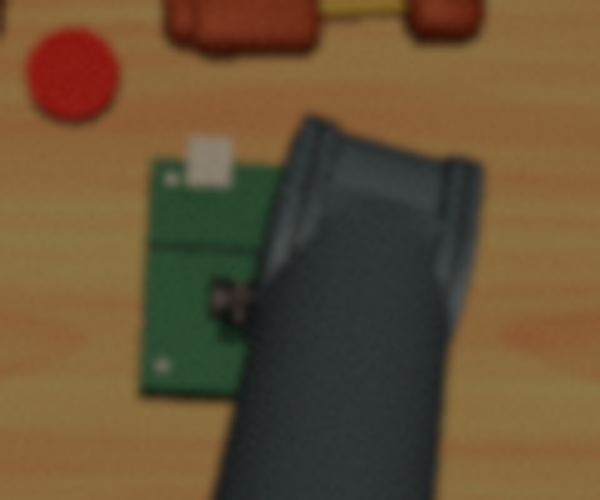

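Emit:
{"api": "carry_out", "payload": {"moves": [[0.007,0,0,0,0,0],[0.007,0,0,0,0,0],[0.006,0,0,0,0,0],[0,0,0,0,0,0],[0,0,0,0,0,0],[0,0,0,0,0,0]]}}

```text
time_s: 8.97
tcp_pos: [491.1, -145.8, 159.2]
tool_rot: [-168.0, 90.0, -170.6]
force: [0.2, -0.3, -0.3]
width: 8.9
```

Run:
```python
from st import *
from rig import robot, read_camera
o=robot.get_obs(); st(o,87.3,[491.4,-145.7,159])
f=np.mean([read_camera("side")["frame"].astype(float) for _ in range(4)],0)
cv2.imwrite("pics/side5full.png",f)
c=cv2.resize(np.clip(f[125:185,335:395]*1.5,0,255).astype(np.uint8),None,fx=10,fy=10,interpolation=cv2.INTER_CUBIC)
t=o["tcp_pos"]
b=np.array([0,0,-2.8]) # calibration bias seen
for P,col in [((490.7+0,-143.1,89.5),(0,0,255)),]:
    q=proj("side",P)[0]; cv2.drawMarker(c,tuple(int(v) for v in ((q-[335,125]+.5)*10)),col,0,20,1)
cv2.imwrite("pics/side5.png",c)
```

```text
t 8.97 tcp [ 491.12 -145.8   159.23] W 8.9 F [ 0.2 -0.3 -0.3] T [-0.   -0.03  0.03] j [  4.9  25.1   8.2 113.6  -5.2  41.6 103.6]
 tool x [-0. -0. -1.] y [ 0.047  0.999 -0.   ] z [ 0.999 -0.047 -0.   ] y-yaw 87.32
 shift tool axes mm [0.2 0.1 0.3]  rotvec tool [ 0.0004 -0.0001  0.    ][ WARN:0@3.081] global loadsave.cpp:1063 imwrite_ Unsupported depth image for selected encoder is fallbacked to CV_8U.
```

View pics/side5.png

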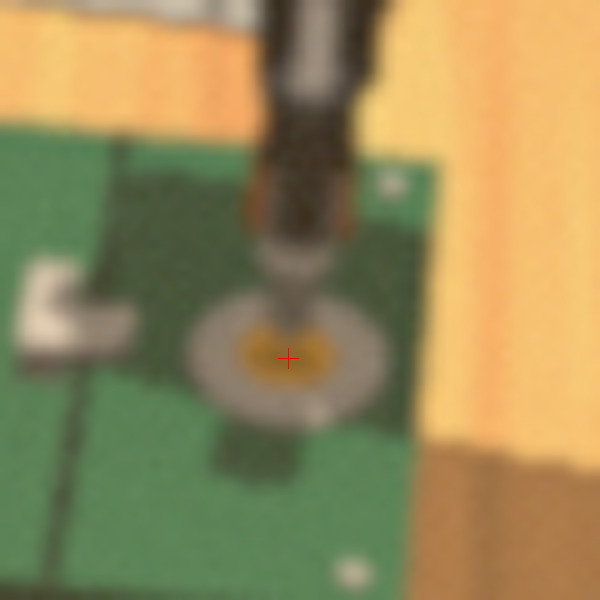

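Emit:
{"api": "carry_out", "payload": {"moves": [[0.003,0,0,0,0,0],[0.003,0,0,0,0,0],[0.002,0,0,0,0,0],[0,0,0,0,0,0],[0,0,0,0,0,0]]}}

```text
time_s: 9.58
tcp_pos: [490.9, -145.7, 151.1]
tool_rot: [175.1, 90.0, 172.4]
force: [0.0, 0.1, -0.3]
width: 8.7
```

Run:
```python
from st import *
from rig import robot
st(robot.get_obs(),87.3,[491.4,-145.7,159])
```

```text
t 9.58 tcp [ 490.95 -145.74  151.06] W 8.7 F [ 0.   0.1 -0.3] T [-0.   -0.02 -0.  ] j [  5.1  25.9   8.  113.9  -5.4  40.6 103.7]
 tool x [-0.  0. -1.] y [0.047 0.999 0.   ] z [ 0.999 -0.047 -0.   ] y-yaw 87.32
 shift tool axes mm [-7.9  0.1  0.4]  rotvec tool [ 0.0004 -0.0005 -0.    ]
```

Emit:
{"api": "carry_out", "payload": {"moves": [[0.002,0,0,0,0,0],[0.002,0,0,0,0,0],[0.001,0,0,0,0,0],[0,0,0,0,0,0],[0,0,0,0,0,0]]}}

```text
time_s: 10.0
tcp_pos: [491.0, -145.7, 146.2]
tool_rot: [163.9, 90.0, 161.2]
force: [0.5, -0.2, -0.5]
width: 8.7
```

Run:
```python
from st import *
from rig import robot
st(robot.get_obs(),87.3,[491.4,-145.7,159])
```

```text
t 10.0 tcp [ 491.   -145.7   146.18] W 8.7 F [ 0.5 -0.2 -0.5] T [ 0.1  -0.02  0.06] j [  5.1  26.4   8.  114.   -5.5  40.  103.8]
 tool x [-0.  0. -1.] y [0.047 0.999 0.   ] z [ 0.999 -0.047 -0.   ] y-yaw 87.32
 shift tool axes mm [-12.8   0.    0.4]  rotvec tool [ 0.0004 -0.0003 -0.0001]
```

Emit:
{"api": "carry_out", "payload": {"moves": [[0.002,0,0,0.03,0,0],[0.001,0,0,-0.06,0,0],[0.001,0,0,0.06,0,0],[0.001,0,0,-0.06,0,0],[0.001,0,0,0.06,0,0],[0,0,0,-0.03,0,0],[0,0,0,0,0,0]]}}

```text
time_s: 10.58
tcp_pos: [491.1, -145.7, 140.2]
tool_rot: [-133.3, 90.0, -135.8]
force: [-0.3, 0.3, 0.0]
width: 9.2
```

Run:
```python
from st import *
from rig import robot
st(robot.get_obs(),87.3,[491.4,-145.7,159])
```

```text
t 10.58 tcp [ 491.08 -145.71  140.24] W 9.2 F [-0.3  0.3  0. ] T [0.05 0.05 0.05] j [  5.3  26.9   7.8 114.2  -5.6  39.2 104. ]
 tool x [-0. -0. -1.] y [ 0.044  0.999 -0.   ] z [ 0.999 -0.044 -0.   ] y-yaw 87.47
 shift tool axes mm [-18.8   0.    0.3]  rotvec tool [ 0.003  -0.0001  0.0001]
```

Run:
```python
from st import *
from rig import read_camera
f=np.mean([read_camera("side")["frame"].astype(float) for _ in range(3)],0)
cv2.imwrite("pics/side6.png",cv2.resize(np.clip(f[125:185,335:395]*1.5,0,255).astype(np.uint8),None,fx=10,fy=10,interpolation=cv2.INTER_CUBIC))
```

```text
(no output)
```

View pics/side6.png

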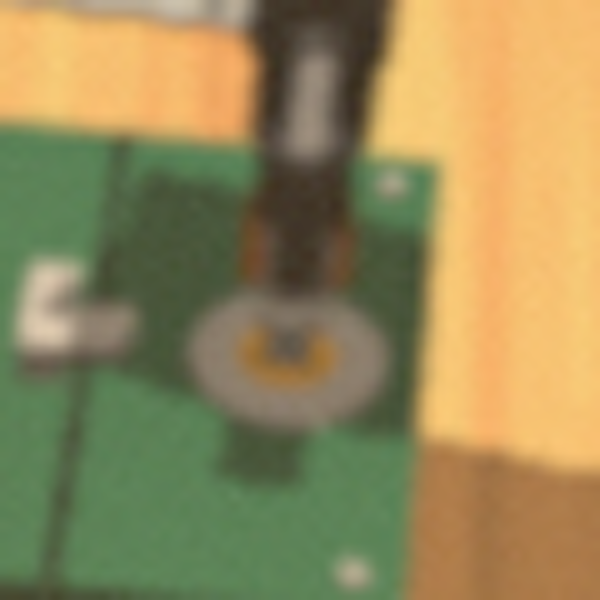

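Run:
```python
from st import *
from rig import read_camera
f=np.mean([read_camera("side")["frame"].astype(float) for _ in range(2)],0); cv2.imwrite("pics/side6full.png",f.astype(np.uint8))
g=cv2.imread("pics/side5full.png").astype(float)
def z(f): return cv2.resize(np.clip((f[140:170,345:375]-20)*2.2,0,255).astype(np.uint8),(400,520),interpolation=cv2.INTER_CUBIC)
cv2.imwrite("pics/cmp.png",np.hstack([z(g),z(f)]))
# expected rows relative to ring centre bias
o=np.array([491.4,-145.7,0]); b=proj("side",[491.4,-145.7,89.5])[0]-np.array([363.34,160.38]); print("bias",b)
for s in (124,105,101,95,89): print("shoulder underside z",s,proj("side",o+[0,0,s])[0]-b, "bottom rim",proj("side",o+[0,10.5,s])[0]-b)
```

```text
bias [-0.21937358 -0.60830174]
shoulder underside z 124 [364.20639825 151.31115819] bottom rim [364.09100591 153.72282755]
shoulder underside z 105 [363.72484714 156.35169333] bottom rim [363.60785914 158.76636182]
shoulder underside z 101 [363.62485322 157.39835871] bottom rim [363.50754225 159.81356253]
shoulder underside z 95 [363.47575026 158.95906266] bottom rim [363.35796307 161.37500887]
shoulder underside z 89 [363.32770275 160.50871893] bottom rim [363.20944903 162.92533614]
```

View pics/cmp.png

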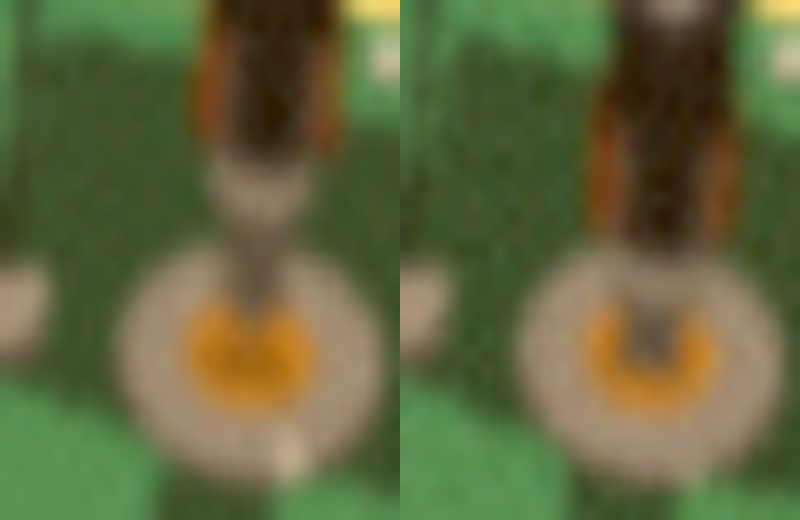

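Emit:
{"api": "carry_out", "payload": {"moves": [[0.001,0,0,0.03,0,0],[0.001,0,0,-0.06,0,0],[0.001,0,0,0.06,0,0],[0.001,0,0,-0.06,0,0],[0.001,0,0,0.06,0,0],[0.001,0,0,-0.06,0,0],[0.001,0,0,0.06,0,0],[0.001,0,0,-0.03,0,0],[0,0,0,0,0,0]]}}

```text
time_s: 11.58
tcp_pos: [490.4, -145.7, 132.0]
tool_rot: [174.2, 89.9, 171.5]
force: [-1.1, 1.1, -0.9]
width: 8.8
```

Run:
```python
from st import *
from rig import robot,read_camera
st(robot.get_obs(),87.3,[491.4,-145.7,159])
f=np.mean([read_camera("side")["frame"].astype(float) for _ in range(2)],0); cv2.imwrite("pics/side7full.png",f.astype(np.uint8))
g=cv2.imread("pics/side6full.png").astype(float)
def z(f): return cv2.resize(np.clip((f[140:170,345:375]-20)*2.2,0,255).astype(np.uint8),(400,520),interpolation=cv2.INTER_CUBIC)
cv2.imwrite("pics/cmp2.png",np.hstack([z(g),z(f)]))
```

```text
t 11.58 tcp [ 490.39 -145.69  132.03] W 8.8 F [-1.1  1.1 -0.9] T [ 0.14  0.41 -0.01] j [  5.4  27.7   7.7 114.5  -5.8  38.2 104. ]
 tool x [-0.001  0.    -1.   ] y [0.047 0.999 0.   ] z [ 0.999 -0.047 -0.001] y-yaw 87.31
 shift tool axes mm [-27.   0.   1.]  rotvec tool [ 0.0002 -0.0015 -0.0001]
```

View pics/cmp2.png

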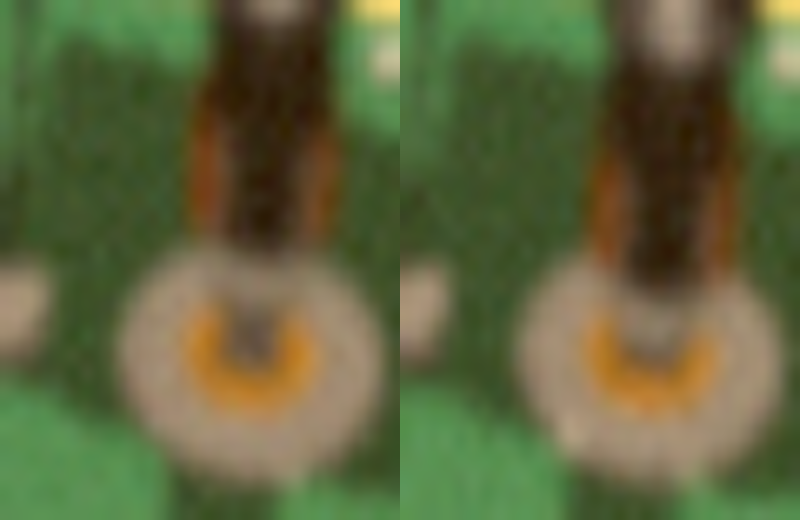

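Emit:
{"api": "carry_out", "payload": {"moves": [[0.001,0,0,0.03,0,0],[0.001,0,0,-0.06,0,0],[0.001,0,0,0.06,0,0],[0.001,0,0,-0.06,0,0],[0.001,0,0,0.06,0,0],[0.001,0,0,-0.06,0,0],[0.001,0,0,0.06,0,0],[0.001,0,0,-0.03,0,0],[0,0,0,0,0,0]]}}

```text
time_s: 12.43
tcp_pos: [491.7, -145.7, 124.6]
tool_rot: [-4.4, 89.9, -7.1]
force: [-0.9, 1.1, -0.5]
width: 9.1
```

Run:
```python
from st import *
from rig import robot,read_camera
st(robot.get_obs(),87.3,[491.4,-145.7,159])
f=np.mean([read_camera("side")["frame"].astype(float) for _ in range(2)],0); cv2.imwrite("pics/side8full.png",f.astype(np.uint8))
g=cv2.imread("pics/side7full.png").astype(float)
def z(f): return cv2.resize(np.clip((f[140:170,345:375]-20)*2.2,0,255).astype(np.uint8),(400,520),interpolation=cv2.INTER_CUBIC)
cv2.imwrite("pics/cmp3.png",np.hstack([z(g),z(f)]))
```

```text
t 12.43 tcp [ 491.71 -145.75  124.58] W 9.1 F [-0.9  1.1 -0.5] T [0.19 0.12 0.  ] j [  5.5  28.5   7.5 114.6  -5.9  37.2 104.1]
 tool x [ 0.001 -0.    -1.   ] y [ 0.048  0.999 -0.   ] z [ 0.999 -0.048  0.001] y-yaw 87.27
 shift tool axes mm [-34.4   0.   -0.3]  rotvec tool [-0.0005  0.0013  0.0001]
```

View pics/cmp3.png

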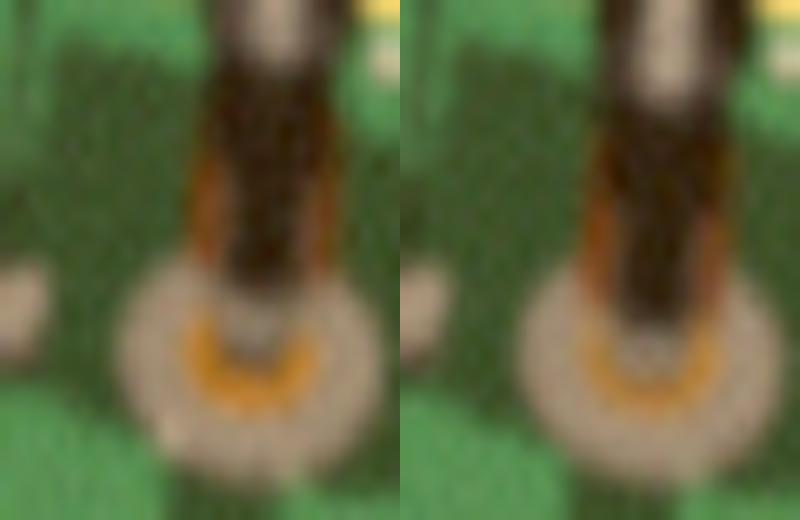

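Emit:
{"api": "carry_out", "payload": {"moves": [[0.001,0,0,0.03,0,0],[0.001,0,0,-0.06,0,0],[0.001,0,0,0.06,0,0],[0,0,0,-0.03,0,0],[0,0,0,0,0,0],[0,0,0,0,0,0]]}}

```text
time_s: 13.03
tcp_pos: [491.9, -145.8, 123.6]
tool_rot: [14.0, 89.9, 11.1]
force: [-7.8, 3.5, 26.9]
width: 8.6
```

Run:
```python
from st import *
from rig import robot
st(robot.get_obs(),87.3,[491.4,-145.7,121.5])
```

```text
t 13.03 tcp [ 491.93 -145.8   123.61] W 8.6 F [-7.8  3.5 26.9] T [0.83 1.76 0.08] j [  5.6  28.6   7.5 114.6  -6.   37.1 104.1]
 tool x [ 0.002  0.    -1.   ] y [0.049 0.999 0.   ] z [ 0.999 -0.049  0.002] y-yaw 87.19
 shift tool axes mm [ 2.1  0.1 -0.5]  rotvec tool [-0.002   0.0017 -0.0004]
```

Emit:
{"api": "carry_out", "payload": {"moves": [[-0.001,0,-0.0005,0,0,0],[0,0,0,0,0,0],[0,0,0,0,0,0]], "newtons": 90}}

```text
time_s: 13.28
tcp_pos: [491.8, -145.7, 123.7]
tool_rot: [3.0, 89.9, 0.2]
force: [-3.7, 2.6, 15.7]
width: 8.6
```

Run:
```python
from st import *
from rig import robot
st(robot.get_obs(),87.3,[491.4,-145.7,121.5])
```

```text
t 13.28 tcp [ 491.79 -145.75  123.74] W 8.6 F [-3.7  2.6 15.7] T [0.55 0.79 0.04] j [  5.5  28.6   7.5 114.7  -6.   37.  104.1]
 tool x [ 0.002  0.    -1.   ] y [0.049 0.999 0.   ] z [ 0.999 -0.049  0.002] y-yaw 87.19
 shift tool axes mm [ 2.2  0.  -0.4]  rotvec tool [-0.002   0.0024 -0.0001]
```

Emit:
{"api": "carry_out", "payload": {"moves": [[0,0,0,0.1,0,0],[0,0,0,0.1,0,0],[0,0,0,0.1,0,0],[0,0,0,0.1,0,0],[0,0,0,0.1,0,0],[0,0,0,0.1,0,0],[0,0,0,0.1,0,0],[0,0,0,0.1,0,0],[0,0,0,0,0,0]]}}

```text
time_s: 14.03
tcp_pos: [491.3, -145.5, 123.8]
tool_rot: [74.4, 89.9, 25.5]
force: [-4.5, 3.3, 18.3]
width: 8.7
```

Run:
```python
from st import *
from rig import robot
st(robot.get_obs(),-3,[491.4,-145.7,121.5])
```

```text
t 14.03 tcp [ 491.32 -145.5   123.76] W 8.7 F [-4.5  3.3 18.3] T [0.73 1.13 0.1 ] j [ -3.9  29.6  19.6 115.2 -15.8  37.6  67. ]
 tool x [ 0.001  0.001 -1.   ] y [0.754 0.657 0.001] z [ 0.657 -0.754  0.   ] y-yaw 41.07
 shift tool axes mm [ 2.3 -0.1  0.2]  rotvec tool [ 7.692e-01 -2.000e-04 -1.400e-03]
```

Emit:
{"api": "carry_out", "payload": {"moves": [[0,0,0,0.1,0,0],[0,0,0,0.1,0,0],[0,0,0,0.1,0,0],[0,0,0,0.1,0,0],[0,0,0,0.1,0,0],[0,0,0,0.1,0,0],[0,0,0,0.1,0,0],[0,0,0,0.05,0,0],[0,0,0,0,0,0],[0,0,0,0,0,0]]}}

```text
time_s: 14.87
tcp_pos: [491.5, -145.0, 123.8]
tool_rot: [136.9, 89.9, 45.3]
force: [-5.0, 3.8, 18.8]
width: 8.8
```

Run:
```python
from st import *
from rig import robot,read_camera
st(robot.get_obs(),-3,[491.4,-145.7,121.5])
f=read_camera("side")["frame"]; cv2.imwrite("pics/side9.png",cv2.resize(np.clip((f[120:190,325:405].astype(float)-15)*2,0,255).astype(np.uint8),None,fx=8,fy=8,interpolation=cv2.INTER_CUBIC))
```

```text
t 14.87 tcp [ 491.54 -145.02  123.78] W 8.8 F [-5.   3.8 18.8] T [1.11 0.98 0.09] j [-12.5  31.7  30.8 115.7 -25.4  39.1  33.1]
 tool x [ 0.002  0.002 -1.   ] y [ 1.    -0.028  0.002] z [-0.028 -1.    -0.002] y-yaw -1.58
 shift tool axes mm [ 2.3 -0.1  0.7]  rotvec tool [ 0.0247 -0.0016 -0.0015]
```

View pics/side9.png

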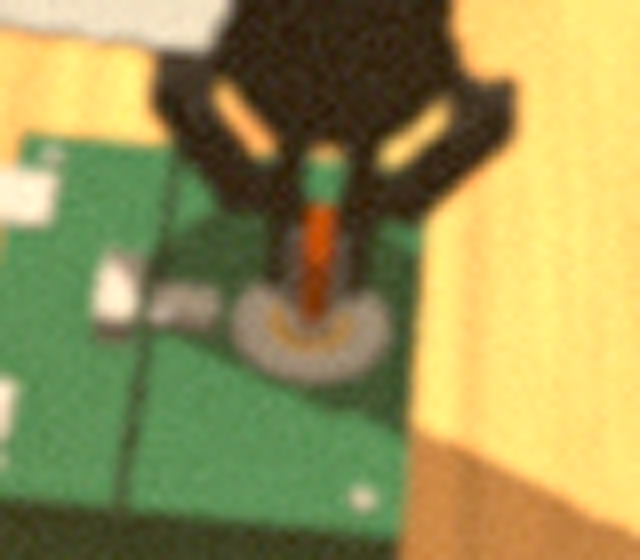

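Emit:
{"api": "carry_out", "payload": {"moves": [[0,0,0,0.04,0,0],[0,0,0,0.04,0,0],[0,0,0,0,0,0],[0,0,0,0,0,0],[0,0,0,0,0,0]]}}

```text
time_s: 15.33
tcp_pos: [491.9, -145.0, 123.8]
tool_rot: [130.9, 89.8, 34.8]
force: [-2.9, 4.4, 17.4]
width: 8.4
```

Run:
```python
from st import *
from rig import robot
st(robot.get_obs(),-3,[491.4,-145.7,121.5])
```

```text
t 15.33 tcp [ 491.95 -144.96  123.79] W 8.4 F [-2.9  4.4 17.4] T [1.18 0.7  0.09] j [-13.3  32.   32.  115.7 -26.5  39.3  29.5]
 tool x [ 0.002  0.002 -1.   ] y [ 0.994 -0.107  0.002] z [-0.107 -0.994 -0.002] y-yaw -6.14
 shift tool axes mm [ 2.3 -0.5  0.8]  rotvec tool [-0.0548 -0.0018 -0.0022]
```

Emit:
{"api": "carry_out", "payload": {"moves": [[0,0,0,0.04,0,0],[0,0,0,0,0,0],[0,0,0,0,0,0],[0,0,0,0,0,0]]}}

```text
time_s: 15.67
tcp_pos: [491.9, -145.0, 123.8]
tool_rot: [133.4, 89.8, 35.0]
force: [-2.8, 5.1, 17.7]
width: 8.5
```

Run:
```python
from st import *
from rig import robot,read_camera
st(robot.get_obs(),-3,[491.4,-145.7,121.5])
f=read_camera("side")["frame"]; cv2.imwrite("pics/side10.png",cv2.resize(np.clip((f[120:190,325:405].astype(float)-15)*2,0,255).astype(np.uint8),None,fx=8,fy=8,interpolation=cv2.INTER_CUBIC))
```

```text
t 15.67 tcp [ 491.93 -144.96  123.77] W 8.5 F [-2.8  5.1 17.7] T [1.13 0.79 0.3 ] j [-13.8  32.1  32.6 115.7 -27.   39.5  27.7]
 tool x [ 0.002  0.002 -1.   ] y [ 0.989 -0.146  0.002] z [-0.146 -0.989 -0.002] y-yaw -8.41
 shift tool axes mm [ 2.3 -0.4  0.8]  rotvec tool [-0.0943 -0.0018 -0.0021]
```

View pics/side10.png

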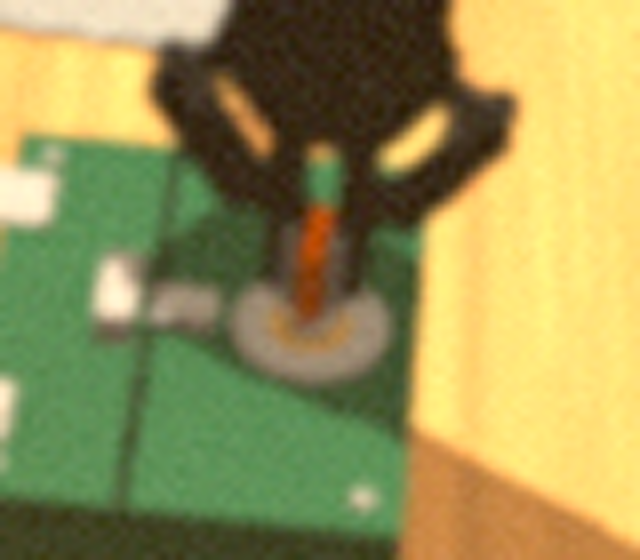

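Emit:
{"api": "carry_out", "payload": {"moves": [[0,0,0,0,0,0],[0,0,0,0,0,0],[0,0,0,0,0,0],[0,0,0,0,0,0],[0,0,0,0,0,0],[0,0,0,0,0,0]]}}

```text
time_s: 16.22
tcp_pos: [491.9, -144.9, 123.8]
tool_rot: [134.9, 89.8, 36.5]
force: [-2.7, 4.1, 17.1]
width: 8.6
```

Run:
```python
from st import *
from rig import robot
st(robot.get_obs()); print(robot.close_job())
```

```text
t 16.22 tcp [ 491.93 -144.89  123.76] W 8.6 F [-2.7  4.1 17.1] T [1.2  0.82 0.29] j [-13.8  32.1  32.6 115.7 -27.   39.5  27.7]
 tool x [ 0.002  0.002 -1.   ] y [ 0.989 -0.146  0.002] z [-0.146 -0.989 -0.002] y-yaw -8.40
the job is handed in; nothing more can be done
None
```

I took the smallest orange key from its rest, wiggled it past the pins until it was fully home in the lock, and turned it clockwise to the stop. I then handed the job in at 16.2 s with the gripper still holding it; no verdict was reported.

**Last checks:**
- **Fully home:** the key met a hard stop at tool height 123.6 mm, against about 124.4 mm expected. It was still pressed down with about 17 N at the end.
- **Turned to the stop:** the tool turned about 1.67 rad. The moment about the vertical rose from 0.09 to 0.29 Nm over the last step, which I took as the stop.
- **Bolt:** the side picture showed it drawn towards the lock.
- **Grip:** 90 N was commanded, and the opening read 8.6 mm on the nominally 10 mm handle.
- **Not measured:** I had no direct reading of the plug angle or of the force between fingers and key.
- **Unexplained differences:** the opening reads below the handle's 10 mm. One picture taken partway in suggested the key might have slipped about 2.5 mm in the fingers. The handle's own movement in that picture, and the height where it stopped, did not bear that out.

The arm stayed clear of the other things on the shelf in the views I took. I did not take a final full-scene picture to confirm they hadn't moved.

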